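# Put the notched roof on the chimney house

## Task

One of the little wooden biscuit houses still needs its roof. Pick up the roof that has a notch cut in one end and lower it gently onto the house so that the chimney comes up through the notch and the roof lies flat and centred on the walls. Leave the other roof where it is, do not shove the house out of its place, and let go of the roof only when it rests.

Things in the scene. Friction and masses are not known exactly. Their poses are not given: they have to be found in the camera images.
- house: Loose open-topped plywood house walls, 0.9 kg: 110 mm in x, 84 in y, wall tops at z 70 mm. Chimney (the key): upright wooden post 22 x 22 mm at x +44, y 0 mm, its top at z 130 mm. Origin: centre of the underside, z up; dark door on the -x end. The seated roof has its origin over this one at z 70 mm, x axes the same way; about 12 mm is then free around the chimney.
- roof: The roof to fit: loose plywood gable roof, 0.2 kg, 124 mm in x (along the ridge), 104 in y. Origin: centre of that outline at its flat underside, z up. Slopes fall from z 38 mm at the middle to 8 at the eaves. Hold it by the upright wooden ridge board: 16 mm thick in y, from x -55 to +17 mm, clear of the slopes from z 42 to its top at 72 mm. Balance point x -10 mm.
- plain_roof: A second roof of the same outline, height and material, for a house without a chimney: no notch, and its 16 mm thick ridge board runs nearly the whole length (112 mm). To be left alone. Origin: centre of the underside, x along the ridge, z up.
- notch (a point): The spot in the roof's notch where the chimney's axis belongs: x +44 mm, y 0, z 0 in the roof's frame, axes as the roof's. The notch is cut right through the roof's +x end, 46 mm wide in y, from x +21 mm to the open end at x +62 mm.

How it is judged:
At the end, for the whole second after the job is handed in: The notched roof rests on the house: origin within 15 mm of the house centre in x and y, 66-75 mm up (chimney in the notch), yaw within 0.2 rad, tilt under 0.07, at rest; house upright within 0.05 rad and moved under 40 mm; plain roof moved under 30 mm (x of roof in the frame of house between -0.015 and 0.015 m and y of roof in the frame of house between -0.015 and 0.015 m and z of roof in the frame of house between 0.066 and 0.075 m and angle between the x axis of roof and the x axis of house, either way round below 0.2 rad and angle between roof's own z axis and vertical below 0.07 rad and angle between house's own z axis and vertical below 0.05 rad and distance of house from where it was at the start of the episode below 0.04 m and distance of plain_roof from where it was at the start of the episode below 0.03 m and linear speed of roof below 0.02 m/s); the robot touches nothing.
It fails at once if the notched roof is dropped (falls free of the fingers faster than 0.7 m/s, a fall of some 25 mm) (linear speed of roof above 0.7 m/s and contact force between the fingers and roof below 0.05 N).
It also fails if it takes over 42 s, if anything falls off the work surface, if the arm or the gripper's body presses on something with over 40 N, if the wrist force passes 120 N, or if a joint passes its speed limit or range.

## Robot

A 6-joint arm with a two-finger parallel gripper is mounted at the origin on the work surface. World frame = base frame: x ahead of the robot, y to its left, z up, the work surface at z = 0. Lengths are in m, angles in rad, forces in N, time in s.
With the tool pointing down it reaches from about 0.225 to 0.725 m from the base axis. Payload 3.1 kg.
Tool frame: the origin (TCP) lies at the very end of the fingers, on their centre line; the grasp point (between the pads) lies bot.tcp_to_grasp behind it (bot.tcp_to_grasp is the distance from the TCP to the grasp point, in m); z points along the fingers, y is the line along which they close (so a half turn about z gives the same grasp; the last joint's range is limited). The gripper opens to 85 mm and grips with 20 to 120 N. Pads are 22 mm wide; open, the fingers measure 114 mm over their backs; the gripper's body (76 mm by 85 mm) begins 54 mm behind the grasp point. The pads swing forward as they close: fully open they stand 13 mm farther back than shut.
Start: joints at [1.141, 0.048, 0.099, 1.622, 0, 1.443], TCP at [0.156, 0.501, 0.231] pointing down, gripper open.
Joint ranges: [-2.91, 2.91], [-0.99, 1.94], [-1.21, 1.42], [-2.12, 2.29], [-1.49, 1.47], [-3.14, 3.14]. Speed limits (rad/s): [2.79, 2.79, 3.14, 3.14, 3.14, 3.14].

## Interface

Orientations are given as a rotation vector (axis times angle).
In Python, from rig import bot, imaging, finder gives the robot as it stands. The module is installed in compiled form; this text tells all that it offers.
- The arm moves only by the shell command python3 -m handwheel 'ROWS' [OPENING] [FORCE]. ROWS is JSON, a list of rows, each a list of 6 numbers: the shift along the tool's x, y, z in m, then the turn, a rotation vector about the tool's x, y, z in rad. A call has 1 to 12 rows; each row is the pose to reach, as a shift and turn from the pose commanded when the call began, along the tool's axes at that moment; what a row does not reach only later rows make up. A row lasts 1/10 s, in which the tool goes at most 50 mm and 8.59 degrees, less where a joint would pass 70% of its speed; a pose out of reach is approached as far as the arm can. A call with a gripper value outside its range is refused whole. OPENING is the gripper command: -1 is fully open, 1 is shut, values between are in proportion, set as the call begins (- or left out, the last holds). The fingers move at their own pace and stop on an object; FORCE is the grip in N (left out, the last holds). Time passes only in rows, so rows that repeat a pose let the fingers close. It gives the time, the measured TCP pose, the force, the opening and the grip force at its end, in the units of the state.
- bot.sense(): the state, without advancing time (a new reading comes with each control period).
- imaging.read_camera(name): name is "side" or "top" or "wrist"; returns a dict with "pixels" (384x512x3 uint8, red, green, blue), "range_z" (384x512 float32, m along the optical axis (not along the pixel's ray), 0 where there is no reading), "intrinsics" (3x3 intrinsics, pixels), "eye" and "orientation" of the camera in the world. Camera axes: x right, y up, looking along -z (the intrinsics and any distortion apply to the point x, -y, -z); pixel columns grow to the right and rows downward; lengths in m; the calibration is good to about 2 mm. A picture is of the moment at which its call begins.
- bot.hand_in(): hands the job in; it is judged then, once.
Trained networks look in a picture, given as the dict that the camera call returned (one of the last four; its "shot" number tells which), for a name from the list of things; names that differ only in an ending like _2 or _b are one class to them, and where a whole thing is asked for, a point or a joint stands for the part that bears it (a point fixed in the world has none). Each returns a list of dicts, best first, with "conf" (0 to 1); they miss things now and then, are a little off and sometimes report something else, mostly with a low value. They report only what shows in the picture. A call takes as long as a camera call.
- finder.look_for(picture, label): "position" ([x, y, z] in m, in world coordinates, good to about 4 mm: the middle of the surface that is visible of it).
The state is a dict: "time": time; "qpos": joint angles; "joint_velocities": joint speeds; "tau": joint torques, N m; "position": TCP position; "tcp_rot": TCP orientation; "ft_force": force on the tool from outside, world axes, zero at the start; "ft_torque": the same for the moment, N m; "finger_gap": opening from 0.0 (shut) to 1.0 (fully open); "grip_force": force on a finger pad.
Only numpy, scipy, OpenCV 4.12 (cv2) and the standard library are available. Lean on these libraries where they do the work, as an engineer would, in place of code of your own. Each camera call takes 0.05 s, during which the arm holds its last target. There are 200 camera calls.

## Working session

There is one attempt and no reset: what is moved stays moved. The work goes in short steps, Python scripts to look and compute and a shell command to move; the robot and the scene stay as the last step left them, time stands still between calls to the robot, and variables do not carry over. Pictures are saved under pics/ and viewed, at most 10 in all, crops included, and the job is handed in when it is done.

```bash
mkdir -p pics; cat > h.py <<'E'
import numpy as np, cv2
from rig import bot, imaging, finder
from scipy.spatial.transform import Rotation as R
def rot(o):
    o=np.array(o,float)
    if o.shape==(3,3): return o
    return (R.from_rotvec(o) if o.size==3 else R.from_quat(o)).as_matrix()
def cloud(p):
    d=p["range_z"]; K=np.array(p["intrinsics"]); v,u=np.mgrid[:d.shape[0],:d.shape[1]]
    c=np.stack([(u-K[0,2])/K[0,0]*d,-(v-K[1,2])/K[1,1]*d,-d],-1)
    w=c@rot(p["orientation"]).T+np.array(p["eye"]); w[d<=0]=np.nan
    return w
def save(p,n): cv2.imwrite(f"pics/{n}.png",p["pixels"][:,:,::-1])
E
python3 - <<'E'
from h import *
for n in ("top","side"):
    p=imaging.read_camera(n); save(p,n+"1"); print(n,p["eye"],np.array(p["orientation"]).shape, {k for k in p})
    for l in ("house","roof","plain_roof","notch"):
        print(l,[(np.round(r["position"],3).tolist(),round(r["conf"],2)) for r in finder.look_for(p,l)][:3])
    if n=="top": np.save("top.npy",cloud(p)); 
print(bot.sense(),bot.tcp_to_grasp)
E
```

```text
top [0.36437861 0.00567594 1.01098856] (3,) {'shot', 'range_z', 'orientation', 'intrinsics', 'pixels', 'eye'}
house [([0.51, -0.288, 0.036], 0.87)]
roof [([0.515, -0.013, 0.022], 0.92)]
plain_roof [([0.465, 0.258, 0.025], 0.8)]
notch [([0.516, -0.015, 0.022], 0.72)]
side [ 0.06134747 -0.53585261  0.68585976] (3,) {'shot', 'range_z', 'orientation', 'intrinsics', 'pixels', 'eye'}
house [([0.509, -0.297, 0.05], 0.84)]
roof [([0.508, -0.031, 0.028], 0.63)]
plain_roof [([0.455, 0.246, 0.03], 0.79), ([0.508, -0.299, 0.05], 0.33)]
notch [([0.507, -0.027, 0.025], 0.89)]
{'time': 0.5, 'qpos': array([1.14118428e+00, 4.80425509e-02, 9.91352842e-02, 1.62201237e+00,
       2.55288091e-05, 1.44296991e+00]), 'joint_velocities': array([-5.09511821e-04, -1.51177483e-03,  2.17571286e-03,  1.50309965e-03,
       -5.42688325e-05, -2.03176014e-03]), 'tau': array([-1.49012700e-03, -3.38207316e+01,  3.19781291e+01,  2.51175690e-03,
       -1.69230516e-04,  2.72370926e-07]), 'position': array([0.15604598, 0.50123562, 0.23125691]), 'tcp_rot': array([-4.72238128e-01, -3.10583775e+00,  1.75179509e-04]), 'ft_force': array([-0.54246933, -0.01217283,  0.02096919]), 'ft_torque': array([-0.01898117,  0.01575729, -0.04168819]), 'grip_force': 0.0, 'finger_gap': 0.996535492117572} 0.0187
```

View pics/top1.png

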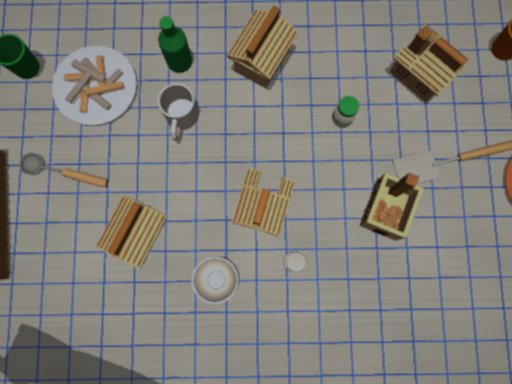

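View pics/side1.png

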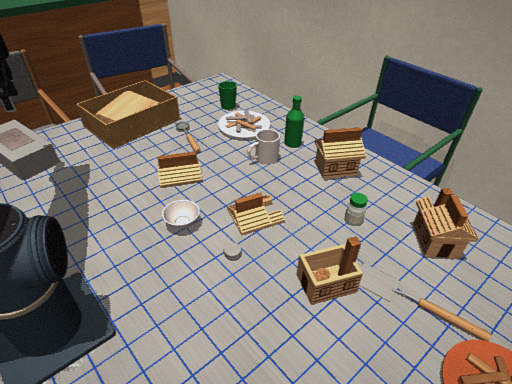

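The top view shows the notched roof at about (263,205), its notch opening up and slightly right. The open house is at (392,207) with its chimney at (405,186), and the plain roof is at (131,232). The side view agrees.

```bash
python3 - <<'E'
from h import *
w=np.load("top.npy").reshape(-1,3); w=w[~np.isnan(w[:,0])]
def rect(q,t):
    r=cv2.minAreaRect((q[:,:2]*1000).astype(np.float32)); b=cv2.boxPoints(r)
    print(t,len(q),np.round(r[0],1),np.round(r[1],1),round(r[2],1),b.round().tolist())
for c,t in (((.515,-.013),"roof"),((.51,-.288),"house")):
    n=w[np.hypot(w[:,0]-c[0],w[:,1]-c[1])<.095]
    for lo,hi in ((.005,.045),(.05,.068),(.064,.08),(.1,.14),(.124,.14)):
        q=n[(n[:,2]>lo)&(n[:,2]<hi)]
        if len(q)>8: rect(q,(t,lo,hi)); print("  mean",q.mean(0).round(4))
E
```

```text
('roof', 0.005, 0.045) 2189 [527.2 -14.2] [142.2 140.9] 82.1 [[448.0, -75.0], [587.0, -94.0], [607.0, 47.0], [467.0, 66.0]]
  mean [ 0.5206 -0.0166  0.0224]
('roof', 0.05, 0.068) 15 [502.9 -18.1] [12.4 66.2] 61.1 [[471.0, -8.0], [529.0, -40.0], [535.0, -29.0], [477.0, 3.0]]
  mean [ 0.4928 -0.0121  0.059 ]
('roof', 0.064, 0.08) 274 [509.4 -12.4] [16.  71.6] 72.9 [[473.0, -10.0], [541.0, -31.0], [546.0, -15.0], [478.0, 6.0]]
  mean [ 0.509  -0.0123  0.0717]
('house', 0.005, 0.045) 1470 [ 519.4 -297.4] [143.6 158.3] 88.7 [[439.0, -367.0], [597.0, -371.0], [600.0, -227.0], [442.0, -224.0]]
  mean [ 0.5064 -0.288   0.0187]
('house', 0.05, 0.068) 424 [ 507.  -284.4] [ 85.5 110.8] 66.7 [[439.0, -302.0], [541.0, -346.0], [575.0, -267.0], [473.0, -223.0]]
  mean [ 0.5055 -0.2831  0.0602]
('house', 0.064, 0.08) 744 [ 507.2 -285. ] [ 85.1 110.5] 66.5 [[440.0, -302.0], [541.0, -346.0], [575.0, -268.0], [474.0, -224.0]]
  mean [ 0.5035 -0.2831  0.0697]
('house', 0.1, 0.14) 205 [ 547.7 -302.4] [22.6 24.6] 64.0 [[532.0, -307.0], [554.0, -318.0], [564.0, -298.0], [542.0, -287.0]]
  mean [ 0.5457 -0.2999  0.1236]
('house', 0.124, 0.14) 137 [ 547.9 -302.5] [22.6 24.1] 64.0 [[532.0, -307.0], [554.0, -318.0], [564.0, -298.0], [542.0, -287.0]]
  mean [ 0.547  -0.3019  0.1292]
```

```bash
cat >> h.py <<'E'
def go(xyz,yaw_deg):
    """row (tool axes) to reach tool-down pose with tool y at yaw_deg (mod 180), from the measured pose"""
    s=bot.sense(); A=rot(s["tcp_rot"]); out=[]
    for k in (0,180):
        a=np.radians(yaw_deg+k); y=np.array([np.cos(a),np.sin(a),0]); z=np.array([0,0,-1.]); B=np.stack([np.cross(y,z),y,z],1)
        out.append(R.from_matrix(A.T@B).as_rotvec())
    t=min(out,key=np.linalg.norm); print("pos",s["position"].round(4),"row",(A.T@(np.array(xyz)-s["position"])).round(4),"turn",t.round(4),"alt",[np.round(o,3) for o in out],"q",s["qpos"].round(2))
E
python3 -c "
from h import *
go((.518,-.015,.2),72.9)"
```

```text
pos [0.156  0.5012 0.2313] row [-0.499  -0.3853  0.0313] turn [-0.0001 -0.     -0.0033] alt [array([-0.   , -0.   , -0.003]), array([-0.   ,  0.   ,  3.138])] q [1.14 0.05 0.1  1.62 0.   1.44]
```

```bash
python3 -m handwheel '[[-0.499,-0.385,0.03,0,0,0],[-0.499,-0.385,0.03,0,0,0],[-0.499,-0.385,0.03,0,0,0],[-0.499,-0.385,0.03,0,0,0],[-0.499,-0.385,0.03,0,0,0],[-0.499,-0.385,0.03,0,0,0],[-0.499,-0.385,0.03,0,0,0],[-0.499,-0.385,0.03,0,0,0],[-0.499,-0.385,0.03,0,0,0],[-0.499,-0.385,0.03,0,0,0],[-0.499,-0.385,0.03,0,0,0],[-0.499,-0.385,0.03,0,0,0]]' -1 40
python3 -c "
from h import *
go((.518,-.015,.2),72.9)"
```

```text
time: 1.7
position: [0.5013, 0.0087, 0.203]
tcp_rot: [0.473, 3.105, 0.001]
ft_force: [-0.1, 0.6, -0.3]
finger_gap: 1.004
grip_force: 0.0
pos [0.5013 0.0087 0.203 ] row [-0.023  -0.0176  0.003 ] turn [ 0.0005  0.0009 -0.0039] alt [array([ 0.001,  0.001, -0.004]), array([ 1.000e-03, -1.000e-03,  3.138e+00])] q [-0.12 -0.02 -0.03  1.56  0.    0.19]
```

```bash
python3 -m handwheel '[[-0.023,-0.018,0.003,0,0,0],[-0.023,-0.018,0.003,0,0,0],[-0.023,-0.018,0.003,0,0,0],[-0.023,-0.018,0.003,0,0,0]]'
python3 - <<'E'
from h import *
p=imaging.read_camera("wrist"); save(p,"wrist1"); w=cloud(p).reshape(-1,3); 
n=w[np.hypot(w[:,0]-.515,w[:,1]+.015)<.095]; q=n[(n[:,2]>.064)&(n[:,2]<.08)]
if len(q): r=cv2.minAreaRect((q[:,:2]*1000).astype(np.float32)); print(len(q),r,q.mean(0))
go((.518,-.015,.2),72.9)
E
```

```text
time: 2.1
position: [0.5164, -0.0125, 0.2]
tcp_rot: [-0.471, -3.106, -0.001]
ft_force: [-0.7, 0.0, 0.6]
finger_gap: 0.999
grip_force: 0.0
1261 ((509.4167785644531, -12.177095413208008), (15.582980155944824, 71.17713928222656), 72.83438110351562) [ 0.50834182 -0.01173351  0.07147568]
pos [ 0.5165 -0.0123  0.2002] row [-0.0023 -0.0021  0.0002] turn [ 0.0003  0.0002 -0.0018] alt [array([ 0.   ,  0.   , -0.002]), array([ 0.00e+00, -1.00e-03,  3.14e+00])] q [-0.15  0.02  0.01  1.56  0.    0.15]
```

View pics/wrist1.png

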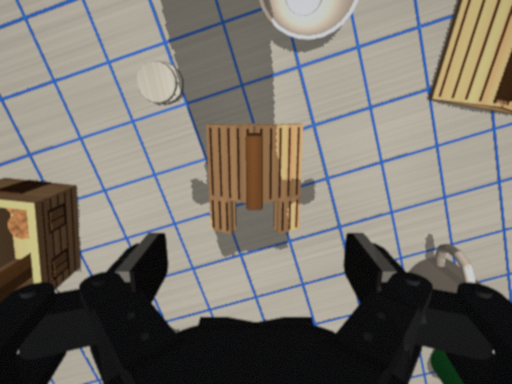

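The wrist view shows the ridge board upright at (254,170), midway between the fingers, with the notch toward the gripper at (254,215). This matches the top-camera fit, so I'm descending.

```bash
python3 -m handwheel '[[-0.002,-0.002,0.045,0,0,0],[-0.002,-0.002,0.09,0,0,0],[-0.002,-0.002,0.125,0,0,0],[-0.002,-0.002,0.145,0,0,0],[-0.002,-0.002,0.152,0,0,0],[-0.002,-0.002,0.152,0,0,0],[-0.002,-0.002,0.152,0,0,0]]' -1
python3 -m handwheel '[[0,0,0,0,0,0],[0,0,0,0,0,0],[0,0,0,0,0,0],[0,0,0,0,0,0],[0,0,0,0,0,0],[0,0,0,0,0,0],[0,0,0,0,0,0],[0,0,0,0,0,0],[0,0,0,0,0,0],[0,0,0,0,0,0]]' 1 40
```

```text
time: 2.85
position: [0.5194, -0.0155, 0.0496]
tcp_rot: [0.47, 3.103, 0.0]
ft_force: [0.4, -0.1, 0.2]
finger_gap: 1.002
grip_force: 0.0
time: 3.85
position: [0.5187, -0.0159, 0.0482]
tcp_rot: [0.472, 3.105, 0.0]
ft_force: [0.1, 0.0, 3.2]
finger_gap: 0.18
grip_force: 40.1
```

```bash
python3 -m handwheel '[[0,0,-0.01,0,0,0],[0,0,-0.03,0,0,0],[0,0,-0.06,0,0,0],[0,0,-0.095,0,0,0],[0,0,-0.125,0,0,0],[0,0,-0.15,0,0,0],[0,0,-0.162,0,0,0],[0,0,-0.162,0,0,0],[0,0,-0.162,0,0,0]]'
python3 - <<'E'
from h import *
p=imaging.read_camera("side"); w=cloud(p).reshape(-1,3)
n=w[np.hypot(w[:,0]-.51,w[:,1]+.02)<.1]; n=n[(n[:,2]>.1)&(n[:,2]<.2)]; print(np.percentile(n[:,2],[1,50]))
go((.4985,-.281,.21),66.6)
E
```

```text
time: 4.75
position: [0.5175, -0.0158, 0.2083]
tcp_rot: [-0.472, -3.103, 0.0]
ft_force: [-0.3, -0.6, -2.3]
finger_gap: 0.179
grip_force: 39.4
[0.15964492 0.17901581]
pos [ 0.5171 -0.0157  0.2076] row [-0.0611 -0.2588 -0.0025] turn [-0.0008 -0.0038  0.1066] alt [array([-0.001, -0.004,  0.107]), array([ 6.000e-03, -1.000e-03, -3.035e+00])] q [-0.16  0.03  0.03  1.58 -0.    0.14]
```

```bash
python3 -m handwheel '[[-0.005,-0.02,-0.003,0,0,0.01],[-0.014,-0.06,-0.003,0,0,0.025],[-0.023,-0.1,-0.003,0,0,0.04],[-0.033,-0.14,-0.003,0,0,0.06],[-0.042,-0.18,-0.003,0,0,0.075],[-0.052,-0.22,-0.003,0,0,0.09],[-0.058,-0.245,-0.003,0,0,0.1],[-0.061,-0.258,-0.003,0,0,0.107],[-0.061,-0.258,-0.003,0,0,0.107],[-0.061,-0.258,-0.003,0,0,0.107],[-0.061,-0.258,-0.003,0,0,0.107]]'
python3 - <<'E'
from h import *
go((.4985,-.281,.21),66.6)
p=imaging.read_camera("side"); save(p,"side2"); p=imaging.read_camera("top"); w=cloud(p).reshape(-1,3); w=w[~np.isnan(w[:,0])]
n=w[(np.hypot(w[:,0]-.507,w[:,1]+.285)<.1)]
for lo,hi in ((.165,.202),(.124,.136)):
    q=n[(n[:,2]>lo)&(n[:,2]<hi)]
    if len(q)>8: print(lo,len(q),cv2.minAreaRect((q[:,:2]*1000).astype(np.float32)),q.mean(0))
save(p,"top2")
E
```

```text
time: 5.9
position: [0.4999, -0.2786, 0.2126]
tcp_rot: [-0.635, -3.076, -0.002]
ft_force: [-0.2, 0.7, -2.4]
finger_gap: 0.175
grip_force: 39.6
pos [ 0.4999 -0.2786  0.2126] row [ 0.0004 -0.0028  0.0025] turn [ 0.0009 -0.0009  0.0015] alt [array([ 0.001, -0.001,  0.002]), array([ 1.00e-03,  1.00e-03, -3.14e+00])] q [-0.63  0.17  0.19  1.6   0.   -0.22]
0.165 2098 ((508.077880859375, -282.707763671875), (107.68042755126953, 124.77787780761719), 66.79713439941406) [ 0.49273721 -0.26188491  0.18505193]
```

View pics/side2.png

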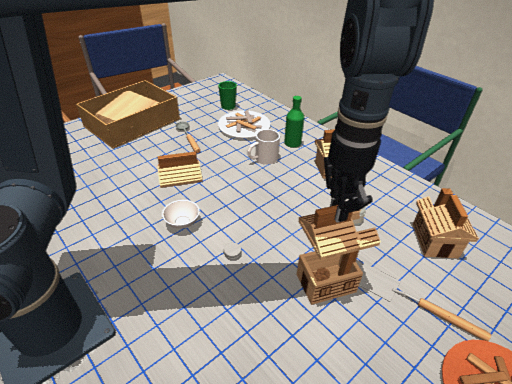

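View pics/top2.png

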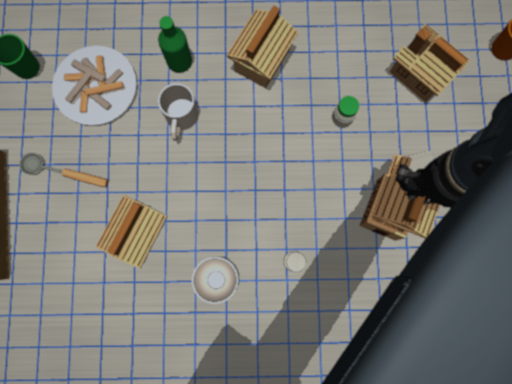

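The side view shows the roof held level above the house at (340,235), chimney under the notch. The top view shows it over the walls at (400,205), partly hidden by the arm. The outline fit is within about 2 mm of the house centre, so I'm lowering with a small correction.

```bash
python3 -m handwheel '[[0,-0.002,0.005,0,0,0],[0,-0.002,0.015,0,0,0],[0,-0.002,0.025,0,0,0],[0,-0.002,0.035,0,0,0],[0,-0.002,0.045,0,0,0],[0,-0.002,0.055,0,0,0],[0,-0.002,0.065,0,0,0],[0,-0.002,0.075,0,0,0],[0,-0.002,0.08,0,0,0],[0,-0.002,0.085,0,0,0],[0,-0.002,0.085,0,0,0],[0,-0.002,0.085,0,0,0]]'
python3 - <<'E'
from h import *
go((.4985,-.281,.118),66.6)
p=imaging.read_camera("side"); cv2.imwrite("pics/side3.png",cv2.resize(p["pixels"][190:320,270:410,::-1],None,fx=4,fy=4))
E
```

```text
time: 7.2
position: [0.4991, -0.2823, 0.1281]
tcp_rot: [0.638, 3.076, -0.0]
ft_force: [0.1, 0.2, -1.1]
finger_gap: 0.182
grip_force: 39.6
pos [ 0.4991 -0.2823  0.1281] row [0.0011 0.0009 0.0101] turn [-0.0001  0.0005 -0.0004] alt [array([-0.   ,  0.001, -0.   ]), array([1.000e-03, 0.000e+00, 3.141e+00])] q [-0.63  0.17  0.03  1.43 -0.   -0.22]
```

View pics/side3.png

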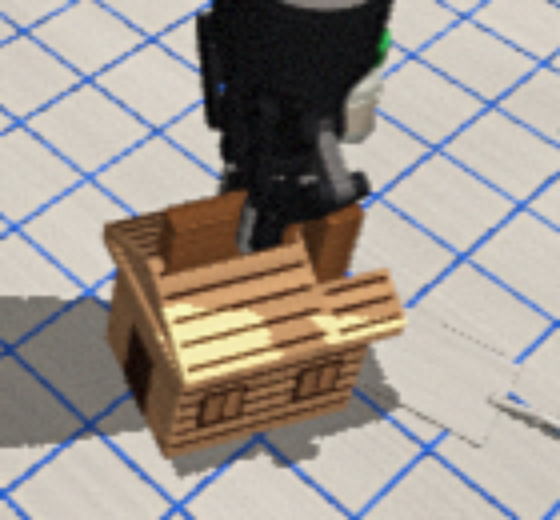

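The crop shows the chimney at (335,240) standing in the notch and the roof about 10 mm above the walls. I'm lowering it onto them.

```bash
python3 -m handwheel '[[0,0.001,0.002,0,0,0],[0,0.001,0.004,0,0,0],[0,0.001,0.006,0,0,0],[0,0.001,0.008,0,0,0],[0,0.001,0.009,0,0,0],[0,0.001,0.009,0,0,0],[0,0.001,0.009,0,0,0]]'
python3 -m handwheel '[[0,0,0.0005,0,0,0],[0,0,0.001,0,0,0],[0,0,0.0015,0,0,0],[0,0,0.0015,0,0,0],[0,0,0.0015,0,0,0]]'
```

```text
time: 7.95
position: [0.4994, -0.2812, 0.1188]
tcp_rot: [0.638, 3.076, 0.0]
ft_force: [-0.1, -0.7, -3.0]
finger_gap: 0.178
grip_force: 39.7
time: 8.45
position: [0.4995, -0.2814, 0.1183]
tcp_rot: [0.637, 3.075, -0.001]
ft_force: [-2.1, 1.6, 4.2]
finger_gap: 0.182
grip_force: 40.4
```

The vertical force went from -3 N to +4 N, so the roof is resting. I'm releasing.

```bash
python3 -m handwheel '[[0,0,0,0,0,0],[0,0,0,0,0,0],[0,0,0,0,0,0],[0,0,0,0,0,0],[0,0,0,0,0,0],[0,0,0,0,0,0]]' 0
python3 -m handwheel '[[0,0,-0.01,0,0,0],[0,0,-0.03,0,0,0],[0,0,-0.06,0,0,0],[0,0,-0.1,0,0,0],[0,0,-0.13,0,0,0],[-0.0,0.05,-0.13,0,0,0],[0,0.1,-0.13,0,0,0],[0,0.15,-0.13,0,0,0],[0,0.2,-0.13,0,0,0],[0,0.25,-0.13,0,0,0],[0,0.25,-0.13,0,0,0],[0,0.25,-0.13,0,0,0]]'
python3 - <<'E'
from h import *
p=imaging.read_camera("top"); save(p,"top4"); w=cloud(p).reshape(-1,3); w=w[~np.isnan(w[:,0])]
n=w[(np.hypot(w[:,0]-.507,w[:,1]+.285)<.1)]
for lo,hi in ((.134,.16),(.12,.1335),(.075,.12)):
    q=n[(n[:,2]>lo)&(n[:,2]<hi)]
    if len(q)>8: print(lo,len(q),cv2.minAreaRect((q[:,:2]*1000).astype(np.float32)),q.mean(0))
E
```

```text
time: 9.05
position: [0.4994, -0.2813, 0.1172]
tcp_rot: [-0.638, -3.076, -0.0]
ft_force: [0.3, -0.0, 0.5]
finger_gap: 0.498
grip_force: 0.0
time: 10.25
position: [0.5991, -0.0506, 0.2479]
tcp_rot: [0.633, 3.077, -0.001]
ft_force: [0.2, -0.9, -1.1]
finger_gap: 0.503
grip_force: 0.0
0.134 357 ((490.0057373046875, -277.646240234375), (17.151058197021484, 72.55815124511719), 67.55570220947266) [ 0.4898383  -0.27672515  0.14101561]
0.12 213 ((507.3276062011719, -285.9109802246094), (21.80869483947754, 110.38056945800781), 67.71685028076172) [ 0.52835664 -0.29171024  0.12811262]
0.075 2650 ((507.6539306640625, -285.93743896484375), (107.549560546875, 125.09857177734375), 66.52611541748047) [ 0.50371822 -0.27915457  0.09245555]
```

View pics/top4.png

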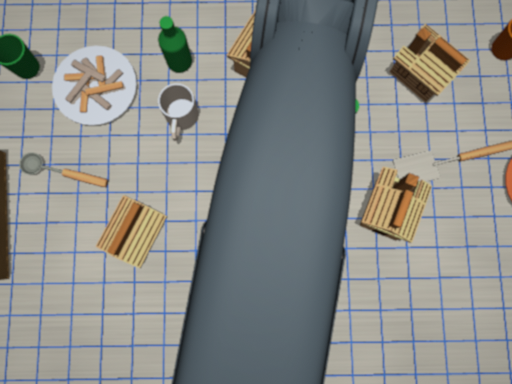

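The top view shows the roof seated on the house at (397,205), chimney through the notch and the plain roof unmoved at (131,232). The fit puts the roof within about 1 mm of centre, with the board top at z 141 mm as expected.

```bash
python3 -c "
from rig import bot
print(bot.hand_in())"
```

```text
the job is handed in; nothing more can be done
None
```

The notched roof is on the house with the chimney up through the notch, about 1 mm off centre by my last camera measurement. The gripper is clear, and the job is handed in; the hand-in returned no verdict.

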